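# Fit the starwheel to the jar feeder

## Task

Lift the starwheel by its handle, set it on the jar feeder's spindle and turn it, pressing only gently, until its four holes find the four studs of the drive hub and it slides down fully home on the hub. Then turn the fitted wheel, which takes the stiff hub with it, until one of its four pockets squarely faces the lane of waiting jars, and let go. Never force the wheel down or drop it, and leave the two waiting jars where they stand.

Things in the scene. Friction and masses are not known exactly. Their poses are not given: they have to be found in the camera images.
- star_grip (a point): Loose starwheel, 0.42 kg, flat on the worktop: its lifting handle, an upright steel block 66 mm long, 22 mm thick, 46 mm high, on a round aluminium boss 59 mm wide (boss top 23 mm below this point). The point is the block's centre, on the wheel's axis, 63 mm above the wheel's underside. x runs along the block, y across its 22 mm, z up.
- star_under (a point): Same starwheel, centre of its underside, axes as at the handle: a grey four-armed plate 180 mm wide, 15 mm thick. Rim pockets for jars open to +x, -x, +y, -y (centres 88 mm from the axis). Half-way between them, at 45, 135, 225, 315 degrees, are four 13 mm holes right through, 38 mm from the axis. Centre bore from below: 32 mm wide, 38 mm deep. Fits in any of four quarter-turns.
- hub_seat (a point): Jar feeder, fixed: centre of its drive hub's flat seat, 96 mm wide, 92 mm above the worktop; the wheel's underside rests here when fully home. z up; y points to the lane of waiting jars. These are the fixed feeder's axes and do NOT tell the angle of the hub and its studs, which is not reported: find it by feel or eye (studs never start within 17 degrees of the diagonals of x and y).
- spindle_top (a point): Top of the hub's spindle, 37 mm above the seat, axes as at the seat. The spindle is 30 mm thick, its top 8 mm coned. Round it stand four round-ended studs, evenly spaced 38 mm from the axis, 10 mm thick, 18 mm high. Hub, spindle and studs turn together, stiffly (0.6 N m): still under a light press (10 N), turned by the fitted wheel. Over 60 N before it is home harms it: set down slowly.
- jar_first_mid (a point): First waiting jar, leave it alone: open empty glass jar 70 mm wide, 112 mm high, in the feeder's lane between rails, about 140 mm from the hub's axis; the point is its centre half-way up, z up. The feeder's deck under it is 50 mm above the worktop, 284 mm wide; a guide rail 131 mm from the axis curves round the far side, at the seat's height.
- jar_second_mid (a point): Second waiting jar, leave it alone: same kind, behind the first in the lane, about 220 mm from the hub's axis; the point is its centre half-way up, z up.

How it is judged:
On the way:
1. the starwheel is fully home on the hub: level, centred on the spindle, its underside within 2.5 mm of the seat (z of star_grip in the frame of hub_seat below 0.0655 m and horizontal distance between star_grip and hub_seat below 0.005 m and angle between star_grip's own z axis and vertical below 0.05 rad), for 0.2 s.
At the end, for the whole second after the job is handed in: The starwheel rests released, level and fully home on the hub (underside within 2.5 mm of the seat, axis within 5 mm of the hub's axis), and one of its pockets faces the lane of waiting jars within 4 degrees (0.07 rad) (all of step 1 and (angle between the x axis of star_grip and the y axis of hub_seat, either way round below 0.07 rad or angle between the y axis of star_grip and the y axis of hub_seat, either way round below 0.07 rad)); the robot touches nothing.
It fails at once if the wheel is forced: more than 60 N between it and the feeder while it is not yet fully home (contact force between star and feeder above 60 N and z of star_grip in the frame of hub_seat above 0.0655 m).
It fails at once if the wheel is dropped on the hub or wrenched: more than 120 N between it and the feeder (contact force between star and feeder above 120 N).
It fails at once if the first waiting jar is shifted by more than 20 mm (distance of jar_first_mid from where it was at the start of the episode above 0.02 m).
It fails at once if the second waiting jar is shifted by more than 20 mm (distance of jar_second_mid from where it was at the start of the episode above 0.02 m).
It also fails if it takes over 67 s, if anything falls off the work surface, if the arm or the gripper's body presses on something with over 40 N, if the wrist force passes 120 N, or if a joint passes its speed limit or range.

## Robot

A 6-joint arm with a two-finger parallel gripper is mounted at the origin on a cart in front of the work surface, level with it; the furniture and walls round the work are solid. World frame = base frame: x ahead of the robot, y to its left, z up, the work surface at z = 0. Lengths are in m, angles in rad, forces in N, time in s.
With the tool pointing down it reaches from about 0.325 to 0.85 m from the base axis. Payload 15.5 kg.
Tool frame: the origin (TCP) lies on the mounting face of the last link; the fingertips stand 191 mm ahead of it and the grasp point (between the pads) lies 172 mm ahead of it (grip_point_offset is the distance from the TCP to the grasp point, in m); z points along the fingers, y is the direction in which the jaws open and shut (so a half turn about z gives the same grasp; the last joint's range is limited). The gripper opens to 91 mm and grips with 3 to 60 N. Pads are 32 mm wide; open, the fingers measure 118 mm over their backs; the gripper's body (76 mm by 178 mm) begins 60 mm behind the grasp point.
Start: joints at [-1.371, 0.494, 1.345, -0, 1.302, -0.096], TCP at [0.182, -0.598, 0.405] pointing down, gripper open.
Joint ranges: [-2.91, 2.91], [-0.82, 2.16], [0.22, 2.67], [-1.22, 4.37], [0.12, 2.79], [-3.08, 3.08]. Speed limits (rad/s): [1.89, 1.89, 2.57, 3.01, 3.01, 3.01].

## Interface

Orientations are given as a rotation vector (axis times angle).
In Python, from plant import * gives the robot as it stands. The module is installed in compiled form; this text tells all that it offers.
- The arm moves only by the tool arm_command, never from a script. Its argument "targets" is a list of rows, each a list of 3 entries, a list of its own where there are three numbers: the gripper's target within -1 to 1 (fully open at 1, half-way at 0, shut at -1), then the shift along the tool's x, y, z in cm, then the turn about the tool's z in rad. A call has 1 to 12 rows; each row shifts and turns the commanded pose from where the row before left it, along the tool's axes as they then stand; what a row does not reach is not made up. A row lasts 1/8 s, in which the tool goes at most 62.5 mm and 10.7 degrees, less where a joint would pass 70% of its speed; a pose out of reach is approached as far as the arm can. A call with a gripper value outside its range is refused whole. The fingers move at their own pace and stop on an object; "squeeze" is the grip in N (left out, the last holds). Time passes only in rows, so rows that do not move let the fingers close. It gives the time, the measured TCP pose, the force and the opening at its end, in the units of the state.
- get_state(): the state, without advancing time (a new reading comes with each control period).
- capture(name): name is "scene" or "top"; returns a dict with "color" (384x512x3 uint8, blue, green, red), "intrinsics" (3x3 intrinsics, pixels), "eye" and "orientation" of the camera in the world. Camera axes: x right, y down, z forward; pixel columns grow to the right and rows downward; lengths in m; the calibration is good to about 2 mm. A picture is of the moment at which its call begins. There is no depth.
- hand_in(): hands the job in, once; it reports no verdict.
The state is a dict: "time": time; "qpos": joint angles; "joint_velocities": joint speeds; "joint_torque": joint torques, N m; "position": TCP position; "ee_rot": TCP orientation; "wrist_force": force on the tool from outside, world axes, zero at the start; "torque": the same for the moment, N m; "opening": opening from 0.0 (shut) to 1.0 (fully open).
Only numpy, scipy, OpenCV 4.12 (cv2) and the standard library are available. Lean on these libraries where they do the work, as an engineer would, in place of code of your own. Each camera call takes 0.05 s, during which the arm holds its last target.

## Working session

There is one attempt and no reset: what is moved stays moved. The work goes in short steps, Python scripts to look and compute and a tool call to move; the robot and the scene stay as the last step left them, time stands still between calls to the robot, and variables do not carry over. Pictures are saved under pics/ and viewed, and the job is handed in when it is done.

Besides the shell and the picture viewer there is one more tool, called after "Emit:" as name([rows], argument=value, ...), one row to a line, values as JSON. arm_command: Moves the arm, as the interface text tells. Its arguments: {"type":"object","properties":{"targets":{"type":"array"},"squeeze":{"type":"number"}},"required":["targets"]}

```bash
mkdir -p pics; ls; python3 - <<'E'
from plant import *
import cv2,numpy as np,json
np.set_printoptions(precision=4,suppress=True)
s=get_state();print(s)
for n in ["scene","top"]:
    c=capture(n);cv2.imwrite(f"pics/{n}0.png",c["color"])
    print(n,c["intrinsics"],c["eye"],c["orientation"])
    np.savez(f"{n}0.npz",**c)
E
```

```text
pics
{'time': 0.0, 'qpos': array([-1.3705,  0.4942,  1.3461, -0.    ,  1.3025, -0.0955]), 'joint_velocities': array([ 0.001 ,  0.0002, -0.0012,  0.0006,  0.0004, -0.0013]), 'joint_torque': array([ -0.0034, -87.8835, -38.1863,   0.0705,   0.0532,  -0.0002]), 'position': array([ 0.1822, -0.5977,  0.4041]), 'ee_rot': array([-3.1061, -0.4628,  0.0001]), 'wrist_force': array([-0.3117,  1.4197,  0.976 ]), 'torque': array([ 0.0108, -0.0474,  0.0477]), 'opening': 1.0029929437058718}
scene [[417.1513   0.     249.271 ]
 [  0.     417.1513 190.8285]
 [  0.       0.       1.    ]] [-0.2138  0.5384  0.7848] [-1.179   2.2198 -1.0896]
top [[350.9992   0.     250.6308]
 [  0.     350.9992 186.2022]
 [  0.       0.       1.    ]] [0.4629 0.047  0.9674] [-2.196   2.2176 -0.1036]
```

View pics/scene0.png

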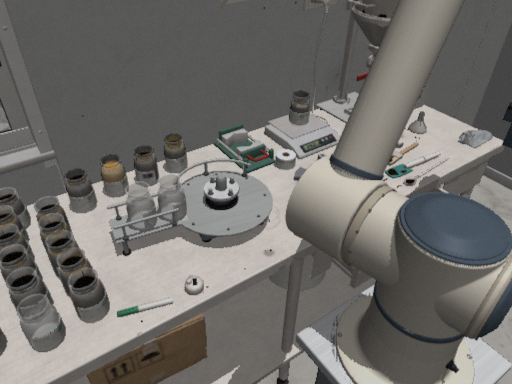

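View pics/top0.png

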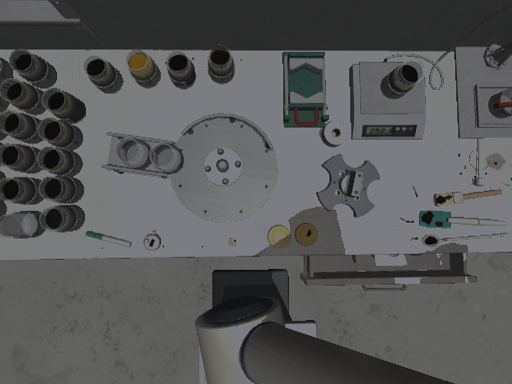

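The top view shows the feeder hub at about (222,166), the jars at (132,151) and (166,157), and the wheel with its handle at about (350,184). I'll enlarge these areas.

```bash
cat > h.py <<'E'
from plant import *
import cv2,numpy as np
from scipy.spatial.transform import Rotation as R
np.set_printoptions(precision=4,suppress=True)
def ray(c,u,v,z):
    K=c["intrinsics"];d=R.from_rotvec(c["orientation"]).as_matrix()@np.linalg.solve(K,[u,v,1.])
    e=np.array(c["eye"]);return e+d*(z-e[2])/d[2]
def proj(c,p):
    q=c["intrinsics"]@(R.from_rotvec(c["orientation"]).as_matrix().T@(np.array(p)-c["eye"]));return q[:2]/q[2]
def crop(c,u0,v0,u1,v1,k,name):
    cv2.imwrite(name,cv2.resize(c["color"][v0:v1,u0:u1],None,fx=k,fy=k,interpolation=cv2.INTER_CUBIC))
E
python3 - <<'E'
from h import *
c=np.load("top0.npz")
a=cv2.resize(c["color"][120:210,180:264],None,fx=5,fy=5,interpolation=2)
b=cv2.resize(c["color"][145:220,312:384],None,fx=5,fy=5,interpolation=2)
b=cv2.copyMakeBorder(b,0,450-375,0,0,0)
cv2.imwrite("pics/t1.png",np.hstack([a[:, :420],b]))
c=np.load("scene0.npz");crop(c,110,150,290,250,4,"pics/s1.png")
E
```

```text
(no output)
```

View pics/t1.png

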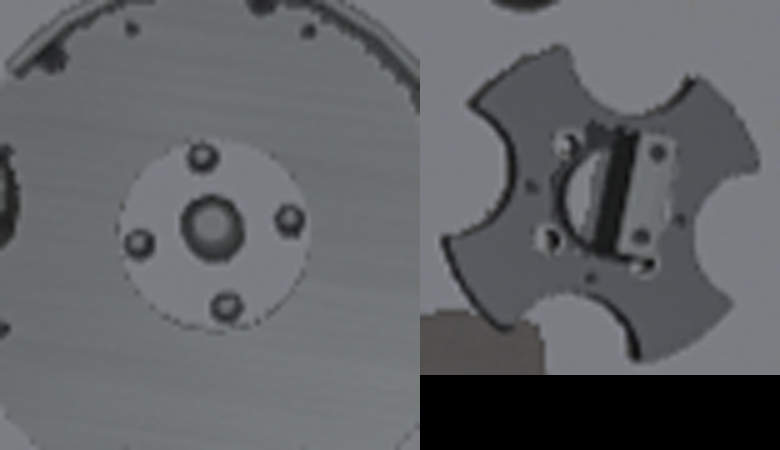

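View pics/s1.png

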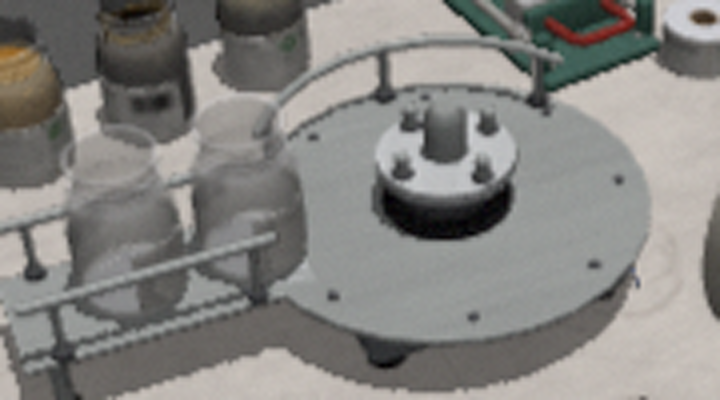

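```bash
python3 - <<'E'
from h import *
c=np.load("top0.npz")
im=c["color"];g=cv2.cvtColor(im,cv2.COLOR_BGR2GRAY)
print(g[168:200,342:366])
# seat disc ellipse
def show(n,pts,z): 
    for p in pts: print(n,p,ray(c,*p,z))
sub=g[130:205,185:260]; print("disc",im[160,207],im[150,230],"plate",im[160,190])
studs=[(180+x/5,120+y/5) for x,y in [(203,157),(290,220),(227,306),(139,243)]]
P=np.array([ray(c,*p,.108)[:2] for p in studs]);ctr=P.mean(0);print(P,ctr,np.linalg.norm(P-ctr,axis=1),np.degrees(np.arctan2(*(P-ctr).T[::-1])))
print("spindle",ray(c,180+212/5,120+226/5,.129))
holes=[(312+(x-420)/5,145+y/5) for x,y in [(568,146),(550,238),(642,264)]]
H=np.array([ray(c,*p,.015)[:2] for p in holes]);print("holes",H,(H[0]+H[2])/2)
E
```

```text
[[ 86  85  86  86  78  85  87  85  85  85  79  80  76  75  77  72  77  84
   86  85  85  83  84  84]
 [ 85  85  86  79  50  75  78  86  87  79  79  79  85  85  85  85  85  85
   85  84  84  84  84  83]
 [ 96  91  88  53  48  49  48  76  80  49  48  67  78  78  86  84  79  82
   78  83  84  84  84  84]
 [101 107  95  55  48  49  49  49  49  34  31  67  53  46  89  94  83  88
   76  85  82  81  83  85]
 [ 35 102 105  58  49  50  50  51  50  39  29  26  24  35  97 115 113 112
  105 101  91  82  84  84]
 [ 43  57  91  57  48  49  52  52  43  30  28  29  25  55 108 113 104 100
  104 110 113  93  84  85]
 [ 52  40  64  56  51  58  63  63  40  28  29  27  24  74 113 110  79  53
   71 103 113  85  83  84]
 [ 40  48  61  63  78  94  82  82  47  30  30  29  22  84 114 105  59  51
   49  91 110  76  82  84]
 [ 52  55  58  79 116 121  93  87  40  27  28  28  24  93 113 113  76  53
   65  97 108  84  83  84]
 [ 57  42  78 116 129  91  88  73  35  29  29  27  34 102 112 112 105  81
   98 109 104  86  83  85]
 [ 38  78 115 127 129  92  89  60  31  29  28  27  55 109 113 111 113 114
  110 110  98  9
[... 1755 characters left out ...]
52  51  45  37  26  28  51  76  86  87  89 108
   88  85  86  85  85  84]
 [ 87  88  88  89  90  91  81  80  72  63  56  51  79  85  64  23  29 112
   90  85  86  86  85  85]
 [ 88  87  88  88  85  89  89  89  89  89  89  83 119 125  82  41  58 109
   90  86  86  86  85  85]
 [ 88  87  89  80  71  84  87  87  87  88  87  85 108  99  78  83  95  97
   86  86  86  86  86  85]]
disc [131 125 123] [132 126 124] plate [111 110 106]
[[0.6012 0.0909]
 [0.5697 0.0484]
 [0.5275 0.0796]
 [0.5588 0.1225]] [0.5643 0.0854] [0.0373 0.0374 0.0372 0.0375] [   8.6031  -81.709  -171.1302   98.3678]
spindle [0.5644 0.0858 0.129 ]
holes [[ 0.5511 -0.2358]
 [ 0.5006 -0.2245]
 [ 0.4859 -0.2751]] [ 0.5185 -0.2555]
```

```bash
python3 - <<'E'
from h import *
c=np.load("top0.npz")
im=c["color"]
k=6;u0,v0=342,166
g=cv2.cvtColor(cv2.resize(im[166:202,342:370],None,fx=k,fy=k,interpolation=2),cv2.COLOR_BGR2GRAY)
# top of block: corners ~ by linear edges: left edge dark->bright crossing 70, rows 174..192
L=[];Rr=[]
gg=cv2.cvtColor(im,cv2.COLOR_BGR2GRAY).astype(float)
for v in range(173,193):
    row=gg[v,345:362]
    i=np.argmin(row[:12]); 
    j=i+np.argmax(row[i:]>70); x=345+j-1+(70-row[j-1])/(row[j]-row[j-1]); L.append((x,v))
L=np.array(L);pl=np.array([ray(c,*p,.086)[:2] for p in L])
vx,vy,_,_=cv2.fitLine(pl.astype(np.float32),cv2.DIST_HUBER,0,.01,.01).ravel();print("block edge dir deg",np.degrees(np.arctan2(vy,vx))%180,pl[0],pl[-1])
# block corners by eye from the grid (pixel-centre coordinates): TL,TR,BR,BL
for p in [(355.2,171.0),(363,172.5),(359.3,193.5),(351.2,194.3)]: print(ray(c,*p,.086))
# wheel outline
hsv=cv2.cvtColor(im,cv2.COLOR_BGR2HSV)
print(im[160,335],im[205,335],im[150,320],im[175,375])
m=np.zeros(gg.shape,np.uint8);m[148:222,312:384]=(gg[148:222,312:384]<100)*255
cs,_=cv2.findContours(m,0,cv2.CHAIN_APPROX_NONE);q=max(cs,key=cv2.contourArea)
m2=np.zeros_like(m);cv2.drawContours(m2,[q],-1,255,-1)
P=np.array([ray(c,*p,.010)[:2] for p in q[:,0].astype(float)])
(cc,r)=cv2.minEnclosingCircle(P.astype(np.float32));print("encl",cc,r)
# disc of seat
m=((gg>119)&(gg<145)).astype(np.uint8)*255;z=np.zeros_like(m);z[143:190,198:248]=m[143:190,198:248]
cs,_=cv2.findContours(z,0,cv2.CHAIN_APPROX_NONE);q=max(cs,key=cv2.contourArea);e=cv2.fitEllipse(cv2.convexHull(q));print("seat",e,ray(c,*e[0],.092))
cv2.imwrite("pics/t2.png",np.vstack([cv2.resize(im[125:185,95:190],None,fx=6,fy=6,interpolation=2)]))
E
```

```text
block edge dir deg 166.73752 [ 0.5474 -0.25  ] [ 0.499  -0.2386]
[ 0.5525 -0.25    0.086 ]
[ 0.5485 -0.2699  0.086 ]
[ 0.495  -0.2588  0.086 ]
[ 0.4932 -0.238   0.086 ]
[90 86 83] [116 111 109] [131 125 122] [88 83 81]
encl (0.500518262386322, -0.2390122413635254) 0.11590833216905594
seat ((222.59063720703125, 166.20863342285156), (36.43794631958008, 37.51044845581055), 94.70978546142578) [0.5664 0.087  0.092 ]
```

View pics/t2.png

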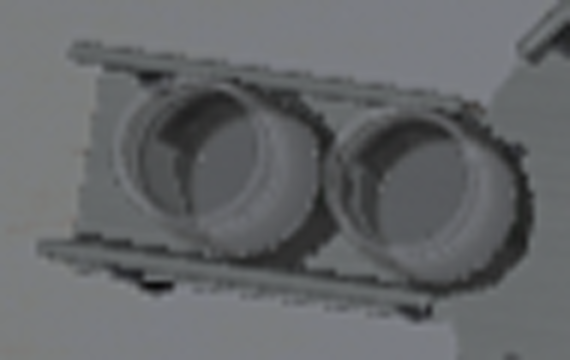

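```bash
python3 - <<'E'
from h import *
c=np.load("top0.npz")
f=lambda x,y,z:ray(c,95+x/6-.4,125+y/6-.4,z)[:2]
hub=np.array([.5645,.0857])
for z in(.092,.1):
  a,b,d,e=f(75,48,z),f(485,107,z),f(40,243,z),f(430,308,z)
  for p,q in((a,b),(d,e)): v=p-q;print("rail",p,q,np.degrees(np.arctan2(v[1],v[0])))
  m1=(a+d)/2-hub;m2=(b+e)/2-hub;print(np.degrees(np.arctan2(m1[1],m1[0])),np.degrees(np.arctan2(m2[1],m2[0])))
for x,y in((193,150),(402,182)):
  j=f(x,y,.162);v=j-hub;print("jar",j,np.hypot(*v),np.degrees(np.arctan2(v[1],v[0])))
E
```

```text
rail [0.6524 0.3733] [0.627  0.2043] 81.42544611183574
rail [0.5712 0.3865] [0.5431 0.2268] 80.00497539300513
80.86289449140766 81.02630394536773
rail [0.6507 0.3704] [0.6255 0.2029] 81.42544611183578
rail [0.5702 0.3834] [0.5423 0.2251] 80.00497539300514
81.03011111517739 81.40676090903523
jar [0.5978 0.3023] 0.2191593341242183 81.2590866058712
jar [0.5851 0.2232] 0.13903195230642673 81.49734262195265
```

```bash
python3 - <<'E'
from h import *
from scipy.optimize import least_squares
c=np.load("top0.npz")
im=c["color"];k=4;u0,v0,u1,v1=312,148,384,222
g=cv2.cvtColor(cv2.resize(im[v0:v1,u0:u1],None,fx=k,fy=k,interpolation=2),cv2.COLOR_BGR2GRAY)
m=((g>72)&(g<106)).astype(np.uint8)*255
yy,xx=np.mgrid[:m.shape[0],:m.shape[1]];U=u0+(xx+.5)/k-.5;V=v0+(yy+.5)/k-.5
m[(U<338)&(V>206)]=0
m=cv2.morphologyEx(m,cv2.MORPH_OPEN,np.ones((5,5)))
n,l,st,_=cv2.connectedComponentsWithStats(m);i=1+np.argmax(st[1:,4]);m=(l==i).astype(np.uint8)*255
cv2.imwrite("pics/m1.png",np.hstack([g,m]))
q=max(cv2.findContours(m,0,cv2.CHAIN_APPROX_NONE)[0],key=cv2.contourArea)[:,0]
P=np.array([ray(c,u0+(x+.5)/k-.5,v0+(y+.5)/k-.5,.015)[:2] for x,y in q])
ce=np.array([.5205,-.2545])
for _ in range(5):
    d=np.linalg.norm(P-ce,axis=1);S=P[(d>.084)&(d<.095)]
    r=least_squares(lambda p:np.hypot(*(S-p[:2]).T)-p[2],[*ce,.09],loss="soft_l1",f_scale=.001);ce=r.x[:2]
print(r.x,len(S),np.std(r.fun))
a=np.degrees(np.arctan2(*(S-ce).T[::-1]));h,_=np.histogram(a,36,(-180,180));print(h)
# pockets: points nearer than 75mm -> circle centres
d=np.linalg.norm(P-ce,axis=1);T=P[d<.082];a=np.degrees(np.arctan2(*(T-ce).T[::-1]))
for b in(-103.3,-13.3,76.7,166.7):
    s=T[np.abs((a-b+180)%360-180)<35]; rr=least_squares(lambda p:np.hypot(*(s-p[:2]).T)-p[2],[*(ce+.088*np.array([np.cos(np.radians(b)),np.sin(np.radians(b))])),.037],loss="soft_l1",f_scale=.001)
    v=rr.x[:2]-ce;print(b,len(s),rr.x,np.hypot(*v),np.degrees(np.arctan2(v[1],v[0])))
E
```

```text
[ 0.5202 -0.2549  0.0885] 374 0.0013464713095851662
[ 0 25 20 17 16  9  0  0  0  0 30 33 26 17 13  0  0  0  0 28 25 20 17  7
  0  0  0  0 25 20 21  5  0  0  0  0]
-103.3 123 [ 0.5005 -0.3393  0.0366] 0.08667977125837155 -103.12877681438293
-13.3 127 [ 0.6084 -0.2761  0.0397] 0.09065827683975501 -13.507286345566007
76.7 121 [ 0.5409 -0.1692  0.0382] 0.08816561387998502 76.46826541599063
166.7 135 [ 0.4287 -0.2324  0.0437] 0.09425614819594372 166.22557179364847
```

View pics/m1.png

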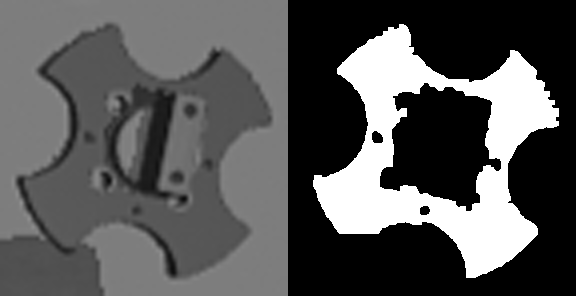

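```bash
cat >> h.py <<'E'
def pose(s=None):
    s=s or get_state();M=R.from_rotvec(s["ee_rot"]).as_matrix()
    return s["position"],np.degrees(np.arctan2(M[1,0],M[0,0])),np.degrees(np.arccos(-M[2,2]))
def rows(t,hd,n,p=None,h=None):
    """shift total expressed in the present tool axes, and split with turns in n rows"""
    q,h0,_=pose(); p=q if p is None else np.array(p); h=h0 if h is None else h
    d=np.array(t)-p; dt=-((hd-h+180)%360-180)/n
    print("n",n,"turn/row rad",np.radians(dt),"deg total",dt*n)
    for i in range(n):
        a=np.radians(h-dt*i);x=np.array([np.cos(a),np.sin(a),0]);y=np.array([np.sin(a),-np.cos(a),0])
        v=d/n*100;print([round(v@x,2),round(v@y,2),round(-v[2],2)],round(np.radians(dt),3))
E
python3 -c "
from h import *
print(pose());rows([.5205,-.2547,.30],-13.4,10)"
```

```text
(array([ 0.1822, -0.5977,  0.4042]), np.float64(16.948627915009602), np.float64(0.05938478840041267))
n 10 turn/row rad 0.05296834805795796 deg total 30.348627915009615
[np.float64(4.24), np.float64(-2.3), np.float64(1.04)] 0.053
[np.float64(4.11), np.float64(-2.52), np.float64(1.04)] 0.053
[np.float64(3.97), np.float64(-2.73), np.float64(1.04)] 0.053
[np.float64(3.82), np.float64(-2.94), np.float64(1.04)] 0.053
[np.float64(3.66), np.float64(-3.13), np.float64(1.04)] 0.053
[np.float64(3.49), np.float64(-3.32), np.float64(1.04)] 0.053
[np.float64(3.31), np.float64(-3.5), np.float64(1.04)] 0.053
[np.float64(3.12), np.float64(-3.67), np.float64(1.04)] 0.053
[np.float64(2.92), np.float64(-3.83), np.float64(1.04)] 0.053
[np.float64(2.71), np.float64(-3.98), np.float64(1.04)] 0.053
```

Emit:
arm_command([
  [1,[4.24,-2.3,1.04],0.053],
  [1,[4.11,-2.52,1.04],0.053],
  [1,[3.97,-2.73,1.04],0.053],
  [1,[3.82,-2.94,1.04],0.053],
  [1,[3.66,-3.13,1.04],0.053],
  [1,[3.49,-3.32,1.04],0.053],
  [1,[3.31,-3.5,1.04],0.053],
  [1,[3.12,-3.67,1.04],0.053],
  [1,[2.92,-3.83,1.04],0.053],
  [1,[2.71,-3.98,1.04],0.053],
  [1,[0,0,0],0],
  [1,[0,0,0],0],
], squeeze=40)

```text
time: 1.6
position: [0.5205, -0.2551, 0.3005]
ee_rot: [-3.12, 0.366, 0.001]
wrist_force: [-0.8, -1.2, 0.4]
opening: 0.997
```

```bash
python3 -c "
from h import *
print(pose());rows([.5205,-.2547,.238],-13.4,4)
c=capture('scene');cv2.imwrite('pics/s2.png',c['color'])"
```

```text
(array([ 0.5205, -0.2551,  0.3005]), np.float64(-13.363188015747735), np.float64(0.038237246269297004))
n 4 turn/row rad 0.00016062258234859222 deg total 0.03681198425226739
[np.float64(-0.0), np.float64(-0.01), np.float64(1.56)] 0.0
[np.float64(-0.0), np.float64(-0.01), np.float64(1.56)] 0.0
[np.float64(-0.0), np.float64(-0.01), np.float64(1.56)] 0.0
[np.float64(-0.0), np.float64(-0.01), np.float64(1.56)] 0.0
```

View pics/s2.png

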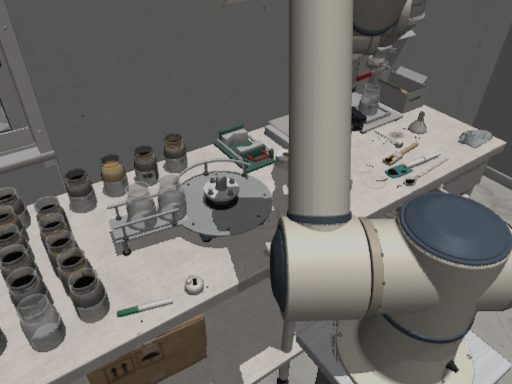

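The arm hides the wheel from the scene camera, and nothing in the scene has moved. I'll go down and grip.

Emit:
arm_command([
  [1,[0,0,1.6],0],
  [1,[0,0,1.6],0],
  [1,[0,0,1.6],0],
  [1,[0,0,1.4],0],
  [1,[0,0,0],0],
  [-1,[0,0,0],0],
  [-1,[0,0,0],0],
  [-1,[0,0,0],0],
  [-1,[0,0,0],0],
  [-1,[0,0,0],0],
  [-1,[0,0,0],0],
], squeeze=50)

```text
time: 3.02
position: [0.5207, -0.255, 0.2387]
ee_rot: [-3.12, 0.367, 0.0]
wrist_force: [-0.3, 0.1, -0.2]
opening: 0.374
```

```bash
python3 -c "
from h import *
s=get_state();print(pose(),s['opening']*91,s['wrist_force'],s['torque'])"
```

```text
(array([ 0.5207, -0.255 ,  0.2387]), np.float64(-13.420892845045271), np.float64(0.0015487373931405517)) 34.05890209466983 [-0.3209  0.1269 -0.1908] [ 0.0135 -0.007  -0.0088]
```

Still closing, so I'll wait, then lift.

Emit:
arm_command([
  [-1,[0,0,0],0],
  [-1,[0,0,0],0],
  [-1,[0,0,0],0],
  [-1,[0,0,0],0],
  [-1,[0,0,0],0],
])

```text
time: 3.65
position: [0.5207, -0.2549, 0.2387]
ee_rot: [-3.12, 0.367, 0.0]
wrist_force: [0.9, 1.2, 0.8]
opening: 0.238
```

Emit:
arm_command([
  [-1,[0,0,-1],0],
  [-1,[0,0,-2],0],
  [-1,[0,0,-2.5],0],
  [-1,[0,0,-3],0],
  [-1,[0,0,-3],0],
  [-1,[0,0,-3],0],
  [-1,[0,0,-2],0],
  [-1,[0,0,0],0],
  [-1,[0,0,0],0],
])

```text
time: 4.78
position: [0.5204, -0.2548, 0.403]
ee_rot: [-3.12, 0.367, 0.002]
wrist_force: [-1.1, -0.3, -4.4]
opening: 0.241
```

```bash
python3 -c "
from h import *
s=get_state();print(pose(),s['opening']*91,s['wrist_force'],s['torque'])
rows([.5645,.0857,.42],-36.5,10)
c=capture('top');np.savez('top1.npz',**c);cv2.imwrite('pics/t3.png',c['color'])"
```

```text
(array([ 0.5204, -0.2548,  0.403 ]), np.float64(-13.421661410457585), np.float64(0.06811954196198242)) 21.933620425659026 [-1.1112 -0.3006 -4.3635] [ 0.0618  0.0174 -0.0095]
n 10 turn/row rad 0.04027929942775795 deg total 23.078338589542426
[np.float64(-0.36), np.float64(-3.41), np.float64(-0.17)] 0.04
[np.float64(-0.5), np.float64(-3.4), np.float64(-0.17)] 0.04
[np.float64(-0.63), np.float64(-3.37), np.float64(-0.17)] 0.04
[np.float64(-0.77), np.float64(-3.35), np.float64(-0.17)] 0.04
[np.float64(-0.9), np.float64(-3.31), np.float64(-0.17)] 0.04
[np.float64(-1.04), np.float64(-3.27), np.float64(-0.17)] 0.04
[np.float64(-1.17), np.float64(-3.23), np.float64(-0.17)] 0.04
[np.float64(-1.3), np.float64(-3.18), np.float64(-0.17)] 0.04
[np.float64(-1.42), np.float64(-3.12), np.float64(-0.17)] 0.04
[np.float64(-1.55), np.float64(-3.06), np.float64(-0.17)] 0.04
```

View pics/t3.png

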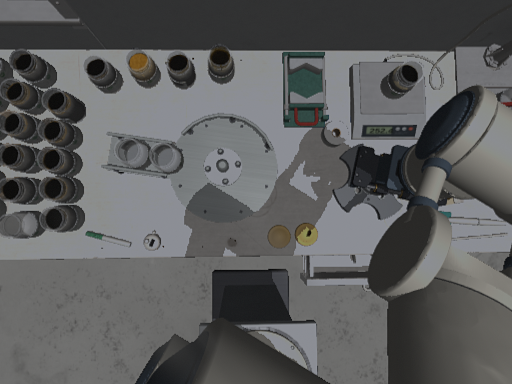

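The wheel is held level near (370,180), the wrist reads −4.4 N (its weight), and the hub is untouched. Next I move it over the hub, already turned to the studs.

Emit:
arm_command([
  [-1,[-0.36,-3.41,-0.17],0.04],
  [-1,[-0.5,-3.4,-0.17],0.04],
  [-1,[-0.63,-3.37,-0.17],0.04],
  [-1,[-0.77,-3.35,-0.17],0.04],
  [-1,[-0.9,-3.31,-0.17],0.04],
  [-1,[-1.04,-3.27,-0.17],0.04],
  [-1,[-1.17,-3.23,-0.17],0.04],
  [-1,[-1.3,-3.18,-0.17],0.04],
  [-1,[-1.42,-3.12,-0.17],0.04],
  [-1,[-1.55,-3.06,-0.17],0.04],
  [-1,[0,0,0],0],
  [-1,[0,0,0],0],
])

```text
time: 6.32
position: [0.5642, 0.0851, 0.4199]
ee_rot: [2.985, -0.978, -0.002]
wrist_force: [-0.1, 0.2, -3.6]
opening: 0.242
```

```bash
python3 -c "
from h import *
s=get_state();print(pose(),s['opening']*91,s['wrist_force'],s['torque'])
rows([.5645,.0857,.38],-36.5,2)
c=capture('top');np.savez('top2.npz',**c);a=cv2.resize(c['color'][110:230,150:300],None,fx=5,fy=5,interpolation=2);cv2.imwrite('pics/t4.png',a)
c=capture('scene');np.savez('sc2.npz',**c);a=cv2.resize(c['color'][80:260,110:310],None,fx=3,fy=3,interpolation=2);cv2.imwrite('pics/s4.png',a)"
```

```text
(array([0.5642, 0.0851, 0.4199]), np.float64(-36.29159102196803), np.float64(0.0852536697644429)) 22.044385853393315 [-0.1375  0.171  -3.623 ] [ 0.0412  0.0229 -0.0466]
n 2 turn/row rad 0.0018187114286871927 deg total 0.20840897803196867
[np.float64(-0.0), np.float64(-0.03), np.float64(2.0)] 0.002
[np.float64(-0.0), np.float64(-0.03), np.float64(2.0)] 0.002
```

View pics/t4.png

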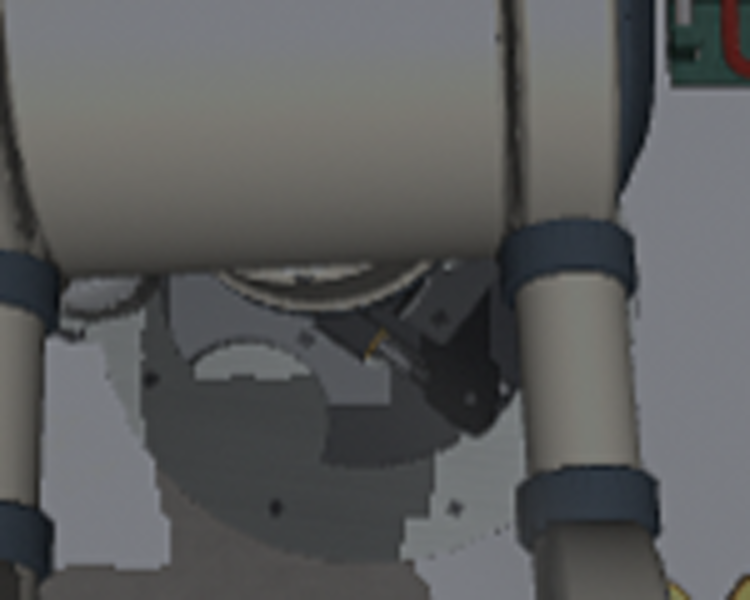

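View pics/s4.png

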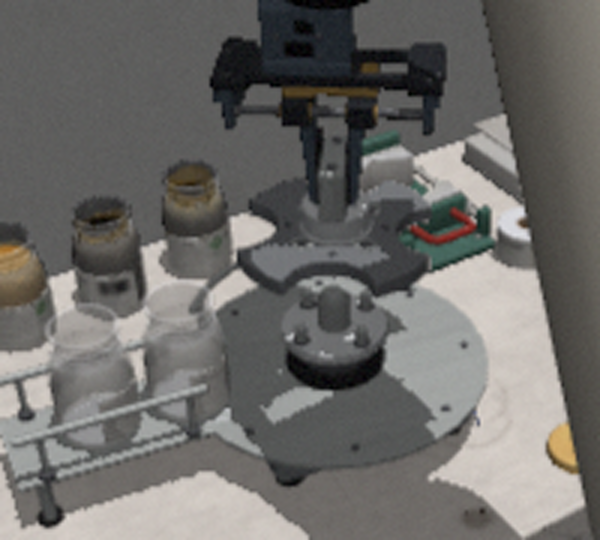

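```bash
python3 -c "
from h import *
c=np.load('sc2.npz');c0=np.load('scene0.npz')
cc=lambda p:(proj(c,p)-[110,80]+.5)*3
print(cc([.5645,.0857,.129]),cc([.5642,.0851,.2672]))
a=np.vstack([cv2.resize(c0['color'][165:215,195:245],None,fx=8,fy=8,interpolation=2)])
b=cv2.resize(c['color'][105:175,185:255],None,fx=6,fy=6,interpolation=2)[:400,:420]
cv2.imwrite('pics/s5.png',np.hstack([a,b]))
print((proj(c0,[.5645,.0857,.129])-[195,165]+.5)*8,(proj(c,[.5642,.0851,.2672])-[185,105]+.5)*6+[400,0])
for t in range(4):
  a=np.radians(8.5+90*t);print((proj(c0,[.5645+.038*np.cos(a),.0857+.038*np.sin(a),.110])-[195,165]+.5)*8)
for dx,dy in((33,11),(33,-11),(-33,-11),(-33,11)):
  a=np.radians(-36.4);print((proj(c,[.5642+dx*.001*np.cos(a)-dy*.001*np.sin(a),.0851+dx*.001*np.sin(a)+dy*.001*np.cos(a),.2672])-[185,105]+.5)*6+[400,0])
"
```

```text
[336.7033 291.3444] [332.6079 154.9947]
[217.8755  96.9184] [615.2158 159.9893]
[148.2774  93.1147]
[131.1165 188.8078]
[293.5792 193.99  ]
[304.7464  98.0058]
[596.1551 119.7485]
[648.4034 121.1931]
[635.2758 202.3399]
[580.3191 200.7834]
```

View pics/s5.png

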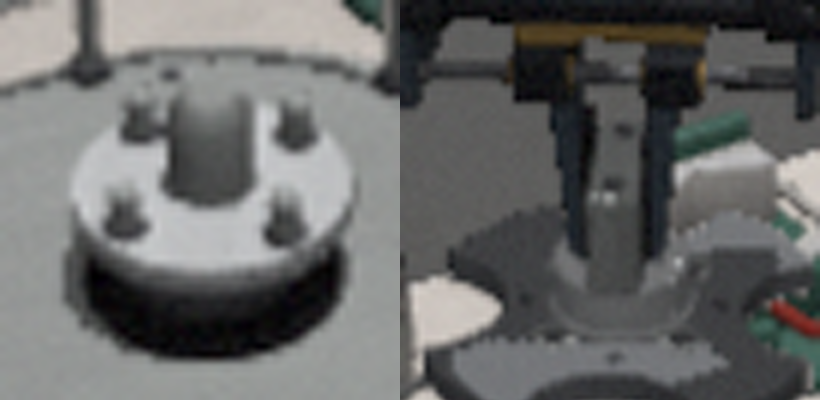

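The hub in the scene view sits about 1 px (2 mm) left of the top-camera estimate, and the handle about 1 px right. That's within calibration error, so I'll go down slowly and check the side force.

Emit:
arm_command([
  [-1,[0,-0.05,1.5],0],
  [-1,[0,0,1.5],0],
  [-1,[0,0,1.5],0],
  [-1,[0,0,0.5],0],
  [-1,[0,0,0.3],0],
  [-1,[0,0,0.0],0],
])

```text
time: 7.18
position: [0.5647, 0.0859, 0.3679]
ee_rot: [-2.985, 0.98, -0.0]
wrist_force: [0.1, 0.3, -3.6]
opening: 0.241
```

```bash
python3 -c "
from h import *
s=get_state();print(pose(),s['wrist_force'],s['torque'])
c=capture('scene');np.savez('sc3.npz',**c);a=cv2.resize(c['color'][120:230,150:290],None,fx=5,fy=5,interpolation=2);cv2.imwrite('pics/s6.png',a)"
```

```text
(array([0.5647, 0.0859, 0.3679]), np.float64(-36.33536248442834), np.float64(0.019373029296554028)) [ 0.0662  0.3295 -3.6382] [0.0401 0.0116 0.0385]
```

View pics/s6.png

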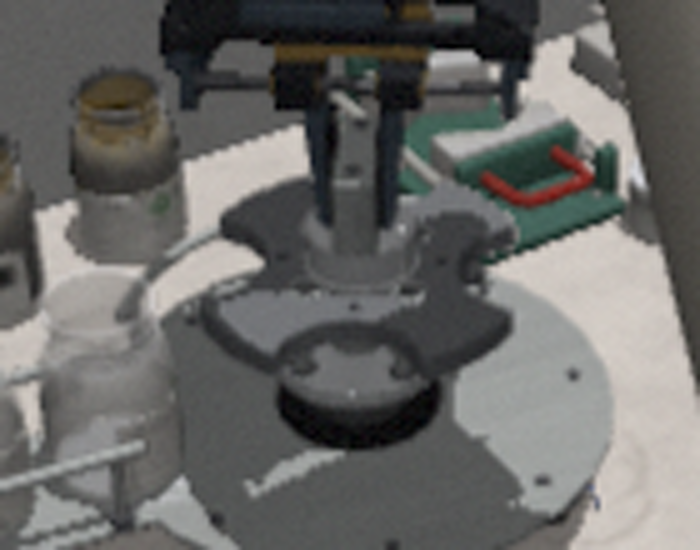

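The wheel is level just above the spindle. Stepping down gently.

Emit:
arm_command([
  [-1,[0,0,0.1],0],
  [-1,[0,0,0.1],0],
  [-1,[0,0,0.1],0],
])

```text
time: 7.6
position: [0.5646, 0.0859, 0.3647]
ee_rot: [-2.985, 0.98, -0.0]
wrist_force: [0.0, -0.5, -4.7]
opening: 0.239
```

Emit:
arm_command([
  [-1,[0,0,0.1],0],
  [-1,[0,0,0.1],0],
])

```text
time: 7.85
position: [0.5646, 0.0859, 0.3626]
ee_rot: [-2.985, 0.98, 0.0]
wrist_force: [-0.5, -0.3, -3.8]
opening: 0.241
```

Emit:
arm_command([
  [-1,[0,0,0.1],0],
  [-1,[0,0,0.1],0],
])

```text
time: 8.1
position: [0.5649, 0.086, 0.3611]
ee_rot: [-2.984, 0.979, -0.002]
wrist_force: [2.1, 4.5, 4.1]
opening: 0.238
```

Contact on the cone is pushing the wheel towards +x,+y, so I'll shift about 1.2 mm that way.

Emit:
arm_command([
  [-1,[-0.02,-0.12,0],0],
  [-1,[0,0,0],0],
])

```text
time: 8.35
position: [0.5653, 0.087, 0.3607]
ee_rot: [2.985, -0.98, 0.0]
wrist_force: [2.1, 0.9, -1.7]
opening: 0.239
```

Emit:
arm_command([
  [-1,[0,0,0.1],0],
  [-1,[0,0,0],0],
])

```text
time: 8.6
position: [0.5654, 0.087, 0.3599]
ee_rot: [-2.984, 0.98, -0.001]
wrist_force: [1.9, 3.4, 2.4]
opening: 0.237
```

Emit:
arm_command([
  [-1,[0,-0.1,0],0],
  [-1,[0,0,0],0],
])

```text
time: 8.85
position: [0.5658, 0.0877, 0.3596]
ee_rot: [2.985, -0.98, 0.0]
wrist_force: [1.9, 1.2, -0.0]
opening: 0.242
```

Emit:
arm_command([
  [-1,[0,0,0.1],0],
  [-1,[0,0,0.1],0],
])

```text
time: 9.1
position: [0.5659, 0.0879, 0.3576]
ee_rot: [-2.984, 0.98, -0.001]
wrist_force: [4.2, 3.6, -1.1]
opening: 0.237
```

Emit:
arm_command([
  [-1,[0.02,-0.08,0],0],
  [-1,[0,0,0],0],
])

```text
time: 9.35
position: [0.5662, 0.0882, 0.3574]
ee_rot: [2.985, -0.979, -0.001]
wrist_force: [2.1, -0.2, -3.6]
opening: 0.237
```

Emit:
arm_command([
  [-1,[0,0,0.1],0],
  [-1,[0,0,0.1],0],
])

```text
time: 9.6
position: [0.5663, 0.0882, 0.3555]
ee_rot: [2.985, -0.979, -0.001]
wrist_force: [1.5, 1.1, -3.4]
opening: 0.237
```

```bash
python3 -c "
from h import *
s=get_state();print(pose(),s['wrist_force'],s['torque'])"
```

```text
(array([0.5663, 0.0882, 0.3555]), np.float64(-36.335689213183976), np.float64(0.0322505112898904)) [ 1.4766  1.0586 -3.4439] [ 0.2488 -0.1001  0.0332]
```

The wheel is on the straight part of the spindle with almost no side force. Down to the studs next.

Emit:
arm_command([
  [-1,[0.02,-0.02,0.1],0],
  [-1,[0,0,0.1],0],
  [-1,[0,0,0.1],0],
  [-1,[0,0,0.1],0],
])

```text
time: 10.1
position: [0.5667, 0.0883, 0.3516]
ee_rot: [2.985, -0.98, -0.0]
wrist_force: [0.2, -0.6, -3.9]
opening: 0.241
```

Emit:
arm_command([
  [-1,[0,0,0.1],0],
  [-1,[0,0,0.1],0],
])

```text
time: 10.35
position: [0.5667, 0.0883, 0.3497]
ee_rot: [2.985, -0.98, 0.0]
wrist_force: [0.6, -0.0, -2.8]
opening: 0.238
```

Emit:
arm_command([
  [-1,[0,0,0.1],0],
  [-1,[0,0,0.1],0],
])

```text
time: 10.6
position: [0.5667, 0.0883, 0.3476]
ee_rot: [-2.985, 0.98, 0.0]
wrist_force: [-0.6, 0.4, -4.6]
opening: 0.241
```

```bash
python3 -c "
from h import *
s=get_state();print(pose(),s['wrist_force'],s['torque'])
c=capture('scene');np.savez('sc4.npz',**c);a=cv2.resize(c['color'][120:230,150:290],None,fx=5,fy=5,interpolation=2);cv2.imwrite('pics/s7.png',a)"
```

```text
(array([0.5667, 0.0883, 0.3476]), np.float64(-36.336490865070004), np.float64(0.0017261744983974824)) [-0.6071  0.432  -4.564 ] [ 0.0329 -0.017   0.0174]
```

View pics/s7.png

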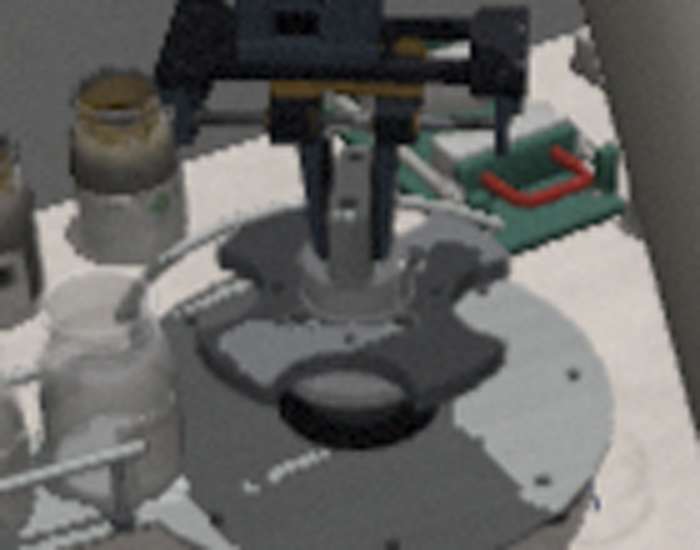

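The wheel is level and low on the spindle, with the underside at about 109 mm, just under the stud tops, and no contact force. I'll keep going gently.

Emit:
arm_command([
  [-1,[0,0,0.1],0],
  [-1,[0,0,0.1],0],
])

```text
time: 10.9
position: [0.5667, 0.0883, 0.3457]
ee_rot: [-2.985, 0.98, -0.0]
wrist_force: [-0.3, -0.0, -3.6]
opening: 0.239
```

Emit:
arm_command([
  [-1,[0,0,0.1],0],
  [-1,[0,0,0.1],0],
])

```text
time: 11.15
position: [0.5667, 0.0883, 0.3436]
ee_rot: [2.985, -0.98, 0.0]
wrist_force: [0.2, 0.2, -3.0]
opening: 0.233
```

Emit:
arm_command([
  [-1,[0,0,0.1],0],
  [-1,[0,0,0.1],0],
])

```text
time: 11.4
position: [0.5667, 0.0883, 0.3416]
ee_rot: [2.985, -0.98, -0.0]
wrist_force: [1.0, 0.3, -3.8]
opening: 0.238
```

Emit:
arm_command([
  [-1,[0,0,0.1],0],
  [-1,[0,0,0.1],0],
  [-1,[0,0,0.1],0],
  [-1,[0,0,0.1],0],
])

```text
time: 11.9
position: [0.5667, 0.0883, 0.3376]
ee_rot: [2.985, -0.98, -0.0]
wrist_force: [0.3, 0.2, -4.5]
opening: 0.236
```

Emit:
arm_command([
  [-1,[0,0,0.1],0],
  [-1,[0,0,0.1],0],
  [-1,[0,0,0.1],0],
  [-1,[0,0,0.1],0],
])

```text
time: 12.4
position: [0.5667, 0.0883, 0.3337]
ee_rot: [2.985, -0.98, -0.0]
wrist_force: [0.4, 0.4, -4.5]
opening: 0.24
```

Emit:
arm_command([
  [-1,[0,0,0.1],0],
  [-1,[0,0,0.1],0],
  [-1,[0,0,0],0],
])

```text
time: 12.78
position: [0.5667, 0.0883, 0.3316]
ee_rot: [2.985, -0.98, -0.0]
wrist_force: [-0.3, -0.0, -4.5]
opening: 0.238
```

Emit:
arm_command([
  [-1,[0,0,0.05],0],
  [-1,[0,0,0.05],0],
])

```text
time: 13.02
position: [0.5667, 0.0883, 0.3307]
ee_rot: [-2.985, 0.98, -0.0]
wrist_force: [-0.1, -0.1, -3.4]
opening: 0.238
```

Emit:
arm_command([
  [-1,[0,0,0.05],0],
  [-1,[0,0,0],0],
])

```text
time: 13.28
position: [0.5667, 0.0883, 0.3307]
ee_rot: [-2.985, 0.98, -0.001]
wrist_force: [-3.0, -0.3, 4.9]
opening: 0.24
```

```bash
python3 -c "
from h import *
s=get_state();print(pose(),s['wrist_force'],s['torque'])
c=capture('scene');np.savez('sc5.npz',**c);a=cv2.resize(c['color'][120:230,150:290],None,fx=5,fy=5,interpolation=2);cv2.imwrite('pics/s8.png',a)"
```

```text
(array([0.5667, 0.0883, 0.3307]), np.float64(-36.339495166949966), np.float64(0.020682133099347032)) [-2.953  -0.3443  4.8921] [ 0.0905  0.5218 -0.0096]
```

View pics/s8.png

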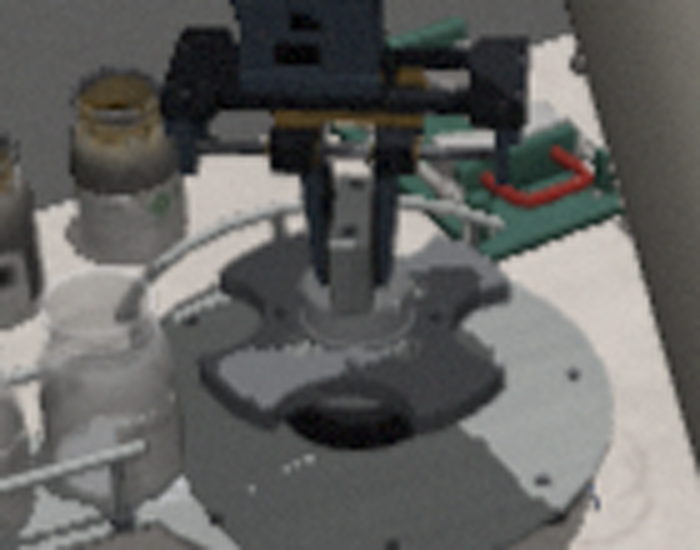

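The wheel is home: contact came at the expected height with about 9 N, and it sits level. Now I'll grip harder, ease the press off and turn +27.5° about vertical (−0.48 rad about tool z).

Emit:
arm_command([
  [-1,[0,0,-0.04],0],
  [-1,[0,0,0],0],
  [-1,[0,0,0],-0.03],
  [-1,[0,0,0],-0.03],
  [-1,[0,0,0],-0.03],
  [-1,[0,0,0],-0.03],
  [-1,[0,0,0],-0.03],
  [-1,[0,0,0],-0.03],
], squeeze=60)

```text
time: 14.32
position: [0.5668, 0.0885, 0.3307]
ee_rot: [-3.061, 0.704, -0.0]
wrist_force: [0.3, 6.1, 2.0]
opening: 0.24
```

```bash
python3 -c "
from h import *
s=get_state();print(pose(),s['wrist_force'],s['torque'],s['opening']*91)"
```

```text
(array([0.5668, 0.0885, 0.3307]), np.float64(-25.911367493857835), np.float64(0.031276206690661085)) [0.309  6.0692 1.9779] [ 1.1069  0.0493 -0.6136] 21.82471492845877
```

Emit:
arm_command([
  [-1,[-0.01,-0.03,0],-0.03],
  [-1,[0,0,0],-0.03],
  [-1,[0,0,0],-0.03],
  [-1,[0,0,0],-0.03],
  [-1,[0,0,0],-0.03],
  [-1,[0,0,0],-0.03],
  [-1,[0,0,0],-0.03],
  [-1,[0,0,0],-0.03],
  [-1,[0,0,0],-0.03],
  [-1,[0,0,0],-0.03],
  [-1,[0,0,0],0],
])

```text
time: 15.7
position: [0.5667, 0.0884, 0.3307]
ee_rot: [3.132, -0.239, 0.0]
wrist_force: [-0.7, -2.4, 5.5]
opening: 0.243
```

```bash
python3 -c "
from h import *
s=get_state();print(pose(),s['wrist_force'],s['torque'],s['opening']*91)
c=capture('scene');np.savez('sc6.npz',**c);a=cv2.resize(c['color'][120:230,130:270],None,fx=5,fy=5,interpolation=2);cv2.imwrite('pics/s9.png',a)"
```

```text
(array([0.5667, 0.0884, 0.3307]), np.float64(-8.73448536430481), np.float64(0.02692002844544979)) [-0.738  -2.4498  5.5405] [-0.2249  0.1482 -0.1134] 22.11050557852673
```

View pics/s9.png

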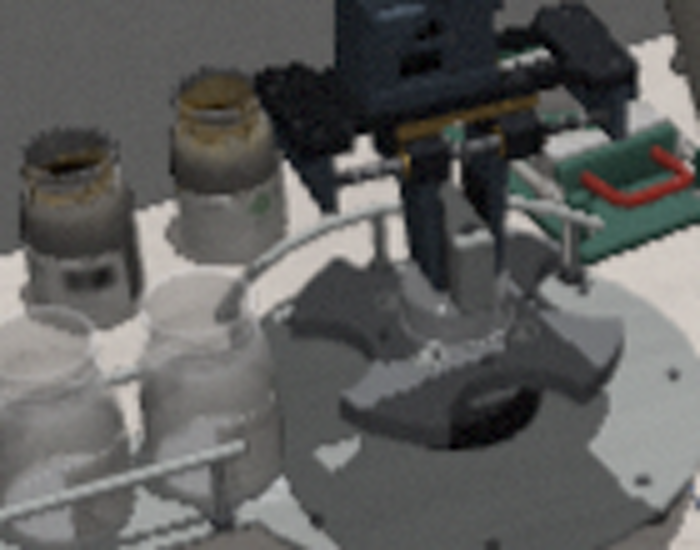

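One pocket faces the jars and the residual torque is small. I'll release, retreat and check from both cameras.

Emit:
arm_command([
  [1,[0,0,0],0],
  [1,[0,0,0],0],
  [1,[0,0,0],0],
  [1,[0,0,0],0],
  [1,[0,0,-0.5],0],
  [1,[0,0,-1.5],0],
  [1,[0,0,-3],0],
  [1,[0,0,-4],0],
  [1,[0,0,-3],0],
  [1,[0,0,0],0],
])

```text
time: 17.0
position: [0.567, 0.0887, 0.454]
ee_rot: [-3.132, 0.242, -0.008]
wrist_force: [-0.2, 0.4, 0.8]
opening: 1.001
```

```bash
python3 -c "
from h import *
s=get_state();print(pose(),s['wrist_force'],s['torque'],s['opening']*91)
rows([.45,-.22,.45],-8.8,9)"
```

```text
(array([0.567 , 0.0887, 0.454 ]), np.float64(-8.831353008356901), np.float64(0.3053929281220222)) [-0.1762  0.4021  0.7564] [ 0.0105  0.0107 -0.0552] 91.09699452224955
n 9 turn/row rad -6.08014695814433e-05 deg total -0.03135300835688781
[np.float64(-0.76), np.float64(3.59), np.float64(0.04)] -0.0
[np.float64(-0.76), np.float64(3.59), np.float64(0.04)] -0.0
[np.float64(-0.76), np.float64(3.59), np.float64(0.04)] -0.0
[np.float64(-0.76), np.float64(3.59), np.float64(0.04)] -0.0
[np.float64(-0.76), np.float64(3.59), np.float64(0.04)] -0.0
[np.float64(-0.76), np.float64(3.59), np.float64(0.04)] -0.0
[np.float64(-0.76), np.float64(3.59), np.float64(0.04)] -0.0
[np.float64(-0.76), np.float64(3.59), np.float64(0.04)] -0.0
[np.float64(-0.76), np.float64(3.59), np.float64(0.04)] -0.0
```

Emit:
arm_command([
  [1,[-0.8,3.6,0],0],
  [1,[-0.8,3.6,0],0],
  [1,[-0.8,3.6,0],0],
  [1,[-0.8,3.6,0],0],
  [1,[-0.8,3.6,0],0],
  [1,[-0.8,3.6,0],0],
  [1,[-0.8,3.6,0],0],
  [1,[-0.8,3.6,0],0],
  [1,[-0.8,3.6,0],0],
  [1,[-0.8,3.6,0],0],
  [1,[0,0,0],0],
])

```text
time: 18.38
position: [0.4315, -0.2565, 0.4505]
ee_rot: [3.132, -0.246, -0.001]
wrist_force: [-0.0, -0.1, 0.4]
opening: 0.996
```

```bash
python3 -c "
from h import *
c=capture('top');np.savez('top7.npz',**c);a=cv2.resize(c['color'][110:225,95:285],None,fx=4,fy=4,interpolation=2);cv2.imwrite('pics/t9.png',a)
c=capture('scene');np.savez('sc7.npz',**c);a=cv2.resize(c['color'][120:240,110:290],None,fx=4,fy=4,interpolation=2);cv2.imwrite('pics/s10.png',a)"
```

```text
(no output)
```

View pics/t9.png

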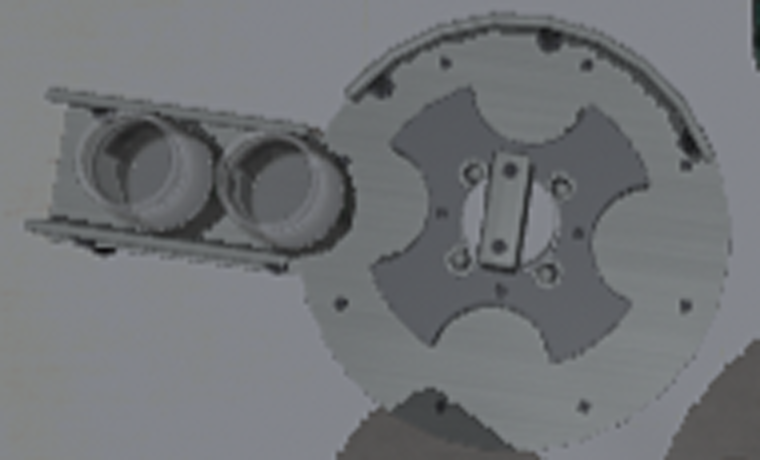

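View pics/s10.png

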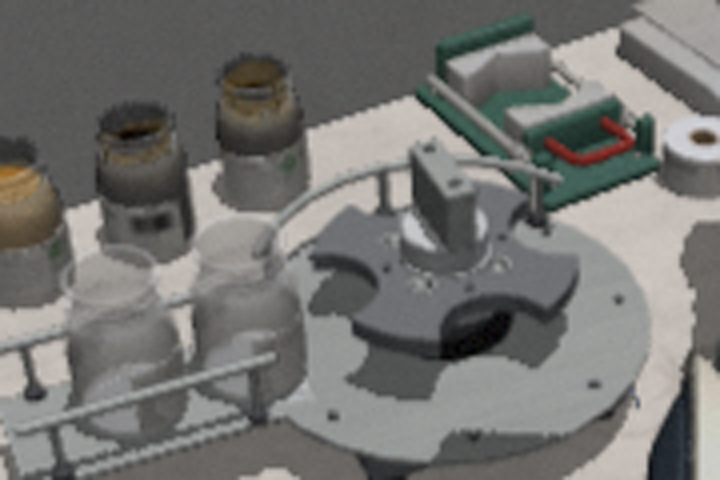

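Both views show the wheel seated level, studs showing in all four holes and a pocket facing the lane. Now I'll put a number on the angle.

```bash
python3 - <<'E'
from h import *
c=np.load('top7.npz');c0=np.load('top0.npz')
f=lambda x,y,z:ray(c,95+(x+.5)/4-.5,110+(y+.5)/4-.5,z)[:2]
H=np.array([f(*p,.107) for p in[(474,173),(562,187),(547,272),(460,260)]]);ce=H.mean(0)
a=np.degrees(np.arctan2(*(H-ce).T[::-1]));print("holes",ce,(a+45)%90,np.mean((a+45)%90),np.linalg.norm(H-ce,axis=1))
# block ends top (long edges)
for p,q in(((499,153),(480,264)),((531,158),(517,270))):
    v=f(*p,.155)-f(*q,.155);print("block",np.degrees(np.arctan2(v[1],v[0]))%90)
# plate contour -> pocket circles
im=c["color"];k=4
g=cv2.cvtColor(cv2.resize(im[110:225,95:285],None,fx=k,fy=k,interpolation=2),cv2.COLOR_BGR2GRAY)
m=(g<98).astype(np.uint8)*255;z=np.zeros_like(m);cv2.circle(z,(508,224),146,255,-1);m&=z
q=max(cv2.findContours(m,0,cv2.CHAIN_APPROX_NONE)[0],key=cv2.contourArea)[:,0]
P=np.array([f(x,y,.107) for x,y in q])
from scipy.optimize import least_squares
d=np.linalg.norm(P-ce,axis=1);T=P[(d<.082)&(d>.045)];an=np.degrees(np.arctan2(*(T-ce).T[::-1]))
C=[]
for b in(-98.8,-8.8,81.2,171.2):
    s=T[np.abs((an-b+180)%360-180)<35];r=least_squares(lambda p:np.hypot(*(s-p[:2]).T)-p[2],[*(ce+.088*np.array([np.cos(np.radians(b)),np.sin(np.radians(b))])),.037],loss="soft_l1",f_scale=.001);C.append(r.x[:2]);print(b,r.x)
for i,j in((0,2),(1,3)): v=C[j]-C[i];print("pocket axis",np.degrees(np.arctan2(v[1],v[0]))%90,(C[i]+C[j])/2)
# jars unchanged; lane from rails' line fits over dark/bright edge
for n,cc in(("before",c0),("after",c)):
  sub=cv2.cvtColor(cc["color"][125:185,95:190],6)
  print(n)
print("jar diff",cv2.absdiff(c0["color"],c["color"])[125:182,100:183].max(2).mean())
e=cv2.Canny(cv2.resize(im[110:225,95:285],None,fx=4,fy=4,interpolation=2),20,60)
L=cv2.HoughLinesP(e[80:280,20:330],1,np.pi/720,50,minLineLength=110,maxLineGap=12)
for x1,y1,x2,y2 in L[:,0]:
    a=f(x1+20,y1+80,.092);b=f(x2+20,y2+80,.092);v=a-b;print("line",(x1+20,y1+80,x2+20,y2+80),np.degrees(np.arctan2(v[1],v[0]))%180)
E
```

```text
holes [0.5667 0.087 ] [80.8324 79.8797 80.8475 80.9633] 80.63072325248737 [0.0383 0.0386 0.0376 0.0386]
block 80.07879356825923
block 82.55573793109323
-98.8 [0.5514 0.0027 0.0349]
-8.8 [0.6497 0.075  0.0338]
81.2 [0.5799 0.1698 0.0328]
171.2 [0.4748 0.0989 0.0401]
pocket axis 80.33926919757134 [0.5656 0.0862]
pocket axis 82.21003001474628 [0.5623 0.0869]
before
after
jar diff 6.822447685478757
line (np.int32(149), np.int32(236), np.int32(297), np.int32(257)) 81.41080622853225
line (np.int32(110), np.int32(95), np.int32(306), np.int32(123)) 81.49069661281884
line (np.int32(52), np.int32(87), np.int32(309), np.int32(125)) 81.20450712050226
line (np.int32(47), np.int32(224), np.int32(66), np.int32(108)) 171.62478760284904
```

The angle is good: wheel about 81°, lane about 81.3°. Last check is that the jars haven't moved.

```bash
python3 - <<'E'
from h import *
for a,b,boxes in(('top0.npz','top7.npz',[(112,132,152,172),(148,138,186,178)]),('scene0.npz','sc7.npz',[(125,180,157,232),(157,172,187,226)])):
  g0=cv2.cvtColor(np.load(a)['color'],6);g1=cv2.cvtColor(np.load(b)['color'],6)
  for u0,v0,u1,v1 in boxes:
    r=cv2.matchTemplate(g1[v0-10:v1+10,u0-10:u1+10],g0[v0:v1,u0:u1],cv2.TM_CCOEFF_NORMED);_,m,_,l=cv2.minMaxLoc(r);print(a,np.array(l)-10,round(m,3))
s=get_state();print(s['time'],s['wrist_force'])
hand_in()
E
```

```text
top0.npz [0 0] 1.0
top0.npz [0 0] 1.0
scene0.npz [0 0] 0.998
scene0.npz [0 0] 0.998
18.475 [-0.0736 -0.1895 -0.8962]
the job is handed in; nothing more can be done
```

I fitted the starwheel fully home on the hub, turned it so a pocket faces the jar lane, let go and handed the job in at 18.5 s. No verdict came back.

**Fitting:** I read the stud angle from the top camera and pre-turned the wheel to match, so no searching turn was needed. On the way down the spindle's cone showed the wheel was about 3 mm off, and I corrected that from the side forces. The wheel met the seat at the expected height. The wrist readings I took while lowering it stayed under about 10 N.

**Turning:** I turned the wheel and hub together by about 27.5°, at about 0.6 N m, then released and moved the arm clear.

**Last checks:**
- **Seating:** both views show the wheel sitting level on the hub, with studs visible in all four holes. I did not measure the final height from the images.
- **Angle:** the four holes put the pocket at about 80.6°, and the lane rails are at about 81.3°. Rougher estimates from the block edges and pocket outlines were 80.1–82.6°, all within the 4° limit.
- **Jars:** image matching from both cameras showed no movement of either jar.
- **Disagreement:** the cameras and the arm differed by 2–3 mm on where the hub is, just over the stated 2 mm calibration. I followed the forces there.

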